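# Swap the battery pack in the push-push bench charger

### The job

The battery pack with the yellow band is charged: release it from the bench charger's push-push catch, take it out and set it down gently in the red basket. Then load the flat pack with the blue band into the charger and press it home, so that it stays locked down when you let go. Press and pull by feel, never with more than 40 N on the charger, and leave the jar of screws, the tape measure and the chisel where they are.

Things in the scene. Friction and masses are not known exactly. Their poses are not given: they have to be found in the camera images.
- charger: Black bench charger, 150 x 88 mm, 66 mm high (grey hood at the rear 70 mm), screwed to the bench, a yellow collar round its one well. Origin on the well's vertical axis at bench height; x runs from the front panel (52 mm before the axis) to the rear (102 mm behind it). A sprung cradle in the well holds the yellow pack, locked at the start. Over 40 N between a pack and the charger damages it.
- well_mouth (a point): Centre of the well's mouth, in the charger's top, 66 mm above the bench, axes as the charger's. The well is 52.5 mm along x and 38.5 mm along y, with a 3 mm chamfer. The cradle's spring, damped, lifts a pack with about 7 N at the free height (foot 24 mm below the mouth), 9.5 N at the locked height and 11 N at the end stop.
- locked_foot (a point): Where the foot of a locked pack stands: on the well's axis, 24 mm above the bench; free, the foot stands at 42 mm. A full press, down to the end stop, then up again, changes the catch from locked to free or back; a short press changes nothing. While locked, pawls hold the pack: it cannot be pulled out.
- end_stop (a point): Highest place of the firm stop that ends a press, 10 mm below locked_foot. It differs from charger to charger, 10 to 19 mm below locked_foot, unmarked, and the catch changes only in the last 1 to 2 mm before it: press slowly until the load, some 11 N till then, goes up steeply (by 10 N within 1 mm), and ease off.
- yellow_pack: Charged battery pack, yellow band, 0.3 kg, 104 mm high. Origin: centre of its foot; z up. 0 to 60 mm: black stem, 50 (x) by 36 mm (y), tapered foot, a recess for the pawls on both x faces 10 to 18 mm up. 60 to 104 mm: grey head, 60 (x) by 46 mm (y), to be gripped across y. At the start locked in the charger, axes alike; its head's underside stands 18 mm above the charger's top.
- blue_pack: Flat battery pack with a blue band, of the same shape, weight and axes, at the start standing upright on its foot on the bench beside the charger. It fits the well either way round (half turn about z).
- basket: Red slotted plastic basket, open at the top, 182 (x) by 262 mm (y) over the rim, 78 mm high, standing on the bench; origin at the centre of its underside. Inside it is 148 by 228 mm; its floor is 2 mm thick.
- jar: Glass jar of screws with a yellow-brown lid, 68 mm in diameter, 84 mm high, standing at the back of the bench; origin at the centre of its underside. A bystander.
- tape: Yellow and black tape measure, 38 x 97 x 66 mm, standing behind the charger; origin under its centre. A bystander.
- chisel: Chisel with a yellow handle, 30 x 221 x 26 mm, lying near the front edge of the bench; origin under its centre. A bystander.

How it is judged:
By the outcome, as a careful person would: the job done as asked, in the order asked, and still so for the second after the job is handed in, with the robot touching nothing.
It also fails if it takes over 72 s, if anything falls off the work surface, if the arm or the gripper's body presses on something with over 40 N, if the wrist force passes 120 N, or if a joint passes its speed limit or range.

### The arm

A 6-joint arm with a two-finger parallel gripper is mounted at the origin on a cart in front of the work surface, level with it; the furniture and walls round the work are solid. World frame = base frame: x ahead of the robot, y to its left, z up, the work surface at z = 0. Lengths are in m, angles in rad, forces in N, time in s.
With the tool pointing down it reaches from about 0.275 to 0.725 m from the base axis. Payload 15.9 kg.
Tool frame: the origin (TCP) lies on the centre line of the jaws, within the pads' length; the fingertips stand 14 mm ahead of it and the grasp point (between the pads) lies 5 mm behind it; z points along the fingers, y is the line along which they close (so a half turn about z gives the same grasp; the last joint's range is limited). The gripper opens to 85 mm and grips with 20 to 120 N. Pads are 22 mm wide; open, the fingers measure 114 mm over their backs; the gripper's body (76 mm by 85 mm) begins 54 mm behind the grasp point. The pads swing forward as they close: fully open they stand 13 mm farther back than shut.
Start: joints at [-1.218, 0.213, -0.034, 1.323, 0, 1.571], TCP at [0.173, -0.469, 0.245] pointing down, gripper open.
Joint ranges: [-2.98, 2.98], [-0.74, 1.72], [-1.14, 1.35], [-2.1, 2.04], [-1.57, 1.44], [-3.14, 3.14]. Speed limits (rad/s): [1.89, 1.89, 2.39, 2.57, 3.14, 3.14].

### API

Orientations are given as a unit quaternion [x, y, z, w].
In Python, from cell import * gives the robot as it stands. The module is installed in compiled form; this text tells all that it offers.
- The arm moves only by the shell command python3 -m pendant 'ROWS'. ROWS is JSON, a list of rows, each a list of 7 numbers: the shift along the tool's x, y, z in mm, then the turn, a rotation vector about the tool's x, y, z in rad, then the opening, from -1 (shut) to 1 (fully open). A call has 1 to 12 rows; each row shifts and turns the commanded pose from where the row before left it, along the tool's axes as they then stand; what a row does not reach is not made up. A row lasts 1/8 s, in which the tool goes at most 62.5 mm and 10.7 degrees, less where a joint would pass 70% of its speed; a pose out of reach is approached as far as the arm can. A call with a gripper value outside its range is refused whole. The fingers move at their own pace and stop on an object; the grip force is fixed at half the most. Time passes only in rows, so rows that do not move let the fingers close. It gives the time, the measured TCP pose, the force, the opening and the grip force at its end, in the units of the state.
- get_obs(): the state, without advancing time (a new reading comes with each control period).
- read_camera(name): name is "scene" or "top" or "wrist"; returns the picture (400x640x3 uint8, red, green, blue); there is no depth.
- camera_model(name): a dict with "camera_matrix" (3x3 intrinsics, pixels), "origin" and "orientation" of the camera in the world. Camera axes: x right, y down, z forward; pixel columns grow to the right and rows downward; lengths in m; the calibration is good to about 2 mm. A picture is of the moment at which its call begins: read the wrist's pose just before it. camera_model takes no time and is no camera call; for the wrist camera it gives the pose at the moment of the call.
- close_job(): hands the job in; it is judged then, once.
The state is a dict: "clock": time; "joint_pos": joint angles; "qd": joint speeds; "tau": joint torques, N m; "position": TCP position; "tool_rot": TCP orientation; "ft_force": force on the tool from outside, world axes, zero at the start; "torque": the same for the moment, N m; "opening": finger opening in m; "finger_force": force on a finger pad.
Only numpy, scipy, OpenCV 4.12 (cv2) and the standard library are available. Lean on these libraries where they do the work, as an engineer would, in place of code of your own. Each camera call takes 0.05 s, during which the arm holds its last target. There are 200 camera calls.

## Working session

There is one attempt and no reset: what is moved stays moved. The work goes in short steps, Python scripts to look and compute and a shell command to move; the robot and the scene stay as the last step left them, time stands still between calls to the robot, and variables do not carry over. Pictures are saved under pics/ and viewed, at most 10 in all, crops included, and the job is handed in when it is done.

```bash
mkdir -p pics
python3 - <<'E'
from cell import *
import cv2,numpy as np
o=get_obs();print({k:np.round(v,3).tolist() for k,v in o.items()})
for n in("scene","top"):
    m=camera_model(n);print(n,np.round(m["camera_matrix"],1).tolist(),np.round(m["origin"],3),np.round(m["orientation"],4))
    im=read_camera(n);cv2.imwrite(f"pics/{n}0.png",im[:,:,::-1])
E
```

```text
{'clock': 0.0, 'joint_pos': [-1.218, 0.213, -0.035, 1.323, 0.0, 1.571], 'qd': [0.0, 0.0, -0.001, -0.001, -0.002, 0.0], 'tau': [-0.0, -68.615, 48.713, 0.017, -0.0, -0.0], 'position': [0.173, -0.469, 0.245], 'tool_rot': [0.984, 0.175, -0.0, -0.001], 'ft_force': [-0.359, 0.537, 0.164], 'torque': [0.039, -0.009, -0.039], 'finger_force': 0.0, 'opening': 0.085}
scene [[516.4, 0.0, 319.6], [0.0, 516.4, 187.4], [0.0, 0.0, 1.0]] [-0.101  0.935  1.199] [-0.2715  0.8824 -0.3663  0.116 ]
top [[440.7, 0.0, 316.7], [0.0, 440.7, 196.1], [0.0, 0.0, 1.0]] [0.462 0.007 1.349] [ 0.7145 -0.6988  0.0257 -0.0243]
```

View pics/top0.png

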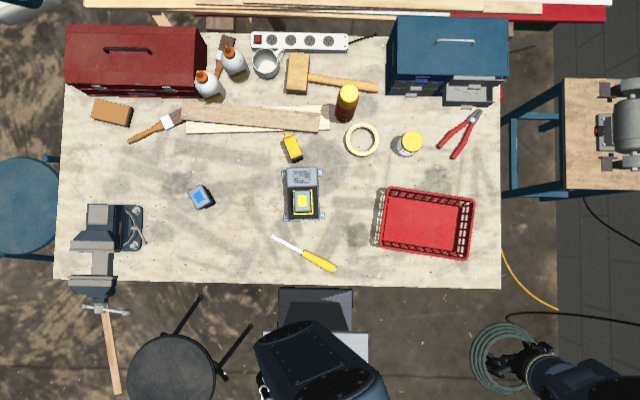

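View pics/scene0.png

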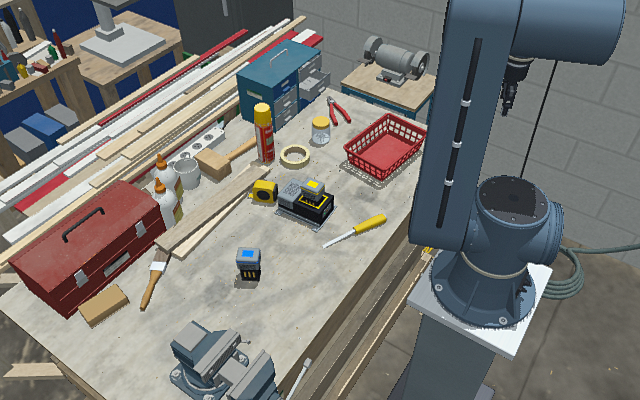

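The top view shows the charger at about (302,195) with the yellow pack's label at (303,201). The blue pack is at (201,197), turned about 30°, the basket at (425,223), the tape at (291,148), the jar at (410,143) and the chisel at (305,253). Next I measure.

```bash
cat > h.py <<'E'
from cell import *
import cv2,numpy as np
from scipy.spatial.transform import Rotation as R
def ray(m,uv,z):
    uv=np.atleast_2d(np.asarray(uv,float));K=np.array(m["camera_matrix"])
    d=np.c_[uv,np.ones(len(uv))]@np.linalg.inv(K).T@R.from_quat(m["orientation"]).as_matrix().T
    o=np.array(m["origin"]);return o+d*((z-o[2])/d[:,2])[:,None]
def blobs(im,lo,hi,box,amin=20):
    h=cv2.cvtColor(im,cv2.COLOR_RGB2HSV);k=cv2.inRange(h,lo,hi)
    b=np.zeros_like(k);x0,y0,x1,y1=box;b[y0:y1,x0:x1]=k[y0:y1,x0:x1]
    cs,_=cv2.findContours(b,cv2.RETR_EXTERNAL,cv2.CHAIN_APPROX_NONE)
    return sorted([c for c in cs if cv2.contourArea(c)>=amin],key=cv2.contourArea,reverse=True)
E
python3 - <<'E'
from h import *
im=cv2.imread("pics/top0.png")[:,:,::-1].copy();m=camera_model("top")
def rep(n,cs,z):
    for c in cs[:3]:
        q=ray(m,c[:,0,:]+0.0,z)[:,:2];r=cv2.minAreaRect((q*1000).astype(np.float32))
        print(n,cv2.contourArea(c),np.round(r[0],1),np.round(r[1],1),round(r[2],1))
rep("yel",blobs(im,(20,120,120),(35,255,255),(280,180,325,225),5),.128)
rep("blue",blobs(im,(95,120,120),(115,255,255),(180,180,220,215),5),.104)
rep("basket rim",blobs(im,(0,120,60),(8,255,255),(360,170,490,270)),.078)
im2=cv2.imread("pics/scene0.png")
a=cv2.resize(im[160:230,265:340][:,:,::-1],None,fx=5,fy=5,interpolation=cv2.INTER_CUBIC)
b=cv2.resize(im[160:230,180:230][:,:,::-1],None,fx=5,fy=5,interpolation=cv2.INTER_CUBIC)
cv2.imwrite("pics/crop1.png",np.hstack([a,b]))
E
```

```text
yel 55.0 [532.5  42.8] [69.5 55.4] 1.5
yel 54.0 [535.2  45.6] [25.1 16.7] 1.4
blue 64.0 [541.5 340.9] [28.2 21.4] 28.6
basket rim 5462.5 [ 481.4 -313.6] [260.5 179.9] 82.5
```

View pics/crop1.png

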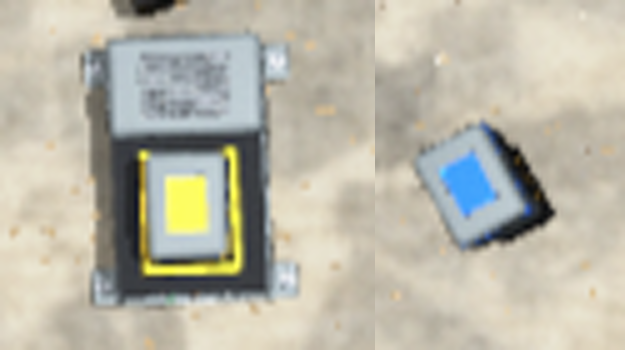

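The crop shows the yellow label centred on the head, and the pack's axes in line with the charger's. The blue pack's long axis leans up-left, which is yaw +29°. These fit the sizes given: the label sits over the well and the basket rim measures 260 x 180 mm. I move over the charger first and refine with the wrist camera there.

```bash
python3 -m pendant '[[43,-30,0,0,0,0,1],[43,-30,0,0,0,0,1],[43,-30,0,0,0,0,1],[43,-30,0,0,0,0,1],[43,-30,0,0,0,0,1],[43,-30,0,0,0,0,1],[43,-30,0,0,0,0,1],[43,-30,0,0,0,0,1],[43,-30,0,0,0,0,1],[43,-30,0,0,0,0,1],[43,-30,0,0,0,0,1],[40,-28,0,0,0,0,1]]'
cat >> h.py <<'E'
def st():
    o=get_obs();M=R.from_quat(o["tool_rot"]).as_matrix()
    print("t",round(o["clock"],2),"p",np.round(1000*np.array(o["position"]),1),"yaw",round(np.degrees(np.arctan2(M[1,0],M[0,0])),2),"z",np.round(M[:,2],3),"F",np.round(o["ft_force"],1),"op",round(o["opening"]*1000,1),"q",np.round(o["joint_pos"],2))
    return np.array(o["position"]),M
def togo(tgt,yaw):
    "shift in tool axes now (mm) and turn about tool z (rad) to reach tgt (m), yaw (deg)"
    p,M=st();y0=np.degrees(np.arctan2(M[1,0],M[0,0]))
    d=1000*M.T@(np.array(tgt)-p)
    t=-(((yaw-y0)+90)%180-90)
    print("shift now",np.round(d,1),"turn z",round(np.radians(t),3));M2=M@R.from_rotvec([0,0,np.radians(t)]).as_matrix()
    print("shift after turn",np.round(1000*M2.T@(np.array(tgt)-p),1))
E
python3 - <<'E'
from h import *
p,M=st();m=camera_model("wrist");print(np.round(m["camera_matrix"],1).tolist())
C=R.from_quat(m["orientation"]).as_matrix();print("cam in tool",np.round(M.T@(m["origin"]-p),3),np.round(M.T@C,2).tolist())
cv2.imwrite("pics/w1.png",read_camera("wrist")[:,:,::-1])
E
```

```text
clock: 1.6
position: [0.5311, 0.0457, 0.245]
tool_rot: [0.984, 0.176, -0.0, 0.0]
ft_force: [1.2, -1.8, 0.6]
opening: 0.0855
finger_force: 0.0
t 1.6 p [531.1  45.7 245. ] yaw 20.24 z [-0. -0. -1.] F [ 1.2 -1.8  0.6] op 85.5 q [ 0.09  0.28  0.06  1.34 -0.    2.87]
[[359.7, 0.0, 313.0], [0.0, 359.7, 196.2], [0.0, 0.0, 1.0]]
cam in tool [ 0.07   0.001 -0.129] [[0.0, -0.96, -0.28], [1.0, -0.0, 0.0], [-0.0, -0.28, 0.96]]
```

View pics/w1.png

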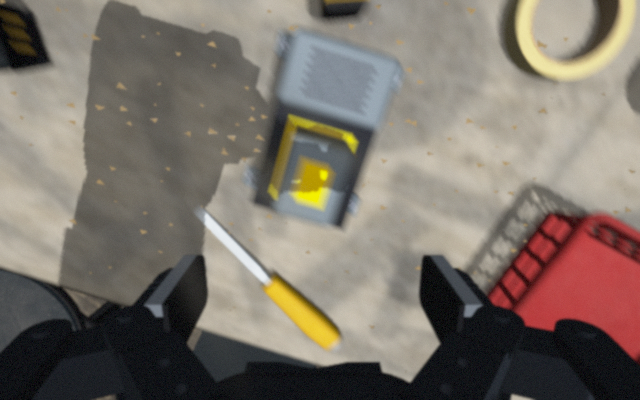

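The wrist view shows the label at about (313,183) and the collar's rear and left sides, with the fingers clear below. Since yaw = q1 - q6 + π, the last joint needs the half-turned grasp (q6 near 0). I turn to yaw ~181.5°.

```bash
python3 -m pendant '[[0,0,0,0,0,-0.186,1],[0,0,0,0,0,-0.186,1],[0,0,0,0,0,-0.186,1],[0,0,0,0,0,-0.186,1],[0,0,0,0,0,-0.186,1],[0,0,0,0,0,-0.186,1],[0,0,0,0,0,-0.186,1],[0,0,0,0,0,-0.186,1]]' >/dev/null;  python3 -m pendant '[[0,0,0,0,0,-0.186,1],[0,0,0,0,0,-0.186,1],[0,0,0,0,0,-0.186,1],[0,0,0,0,0,-0.186,1],[0,0,0,0,0,-0.186,1],[0,0,0,0,0,-0.186,1],[0,0,0,0,0,-0.186,1],[0,0,0,0,0,0,1]]'>/dev/null
python3 - <<'E'
from h import *
p,M=st();m=camera_model("wrist");im=read_camera("wrist");cv2.imwrite("pics/w2.png",im[:,:,::-1])
for c in blobs(im,(20,120,90),(35,255,255),(150,0,500,399),100)[:4]:
    for z in(.128,.066):
        r=cv2.minAreaRect((ray(m,c[:,0,:],z)[:,:2]*1000).astype(np.float32))
        print(cv2.contourArea(c),cv2.boundingRect(c),z,np.round(r[0],1),np.round(r[1],1),round(r[2],1))
E
```

```text
t 3.65 p [530.3  44.  245.1] yaw -179.99 z [-0.001 -0.    -1.   ] F [-1.1  0.   0.4] op 85.7 q [0.08 0.28 0.05 1.34 0.   0.08]
1930.0 (322, 305, 54, 59) 0.128 [648.5  71.7] [53.2 31.8] 20.7
1930.0 (322, 305, 54, 59) 0.066 [695.9  79. ] [66.7 39.8] 20.7
1145.5 (300, 184, 33, 41) 0.128 [537.7  44.9] [29.7 21.9] 3.6
1145.5 (300, 184, 33, 41) 0.066 [557.1  45.4] [37.2 27.5] 3.6
597.5 (279, 140, 70, 32) 0.128 [502.6  43.1] [21.5 47.6] 0.0
597.5 (279, 140, 70, 32) 0.066 [513.1  43.2] [27.  59.6] 0.0
516.5 (265, 0, 52, 21) 0.128 [411.7  28.8] [11.2 31.4] 0.0
516.5 (265, 0, 52, 21) 0.066 [399.3  25.2] [14.  39.3] 0.0
```

View pics/w2.png

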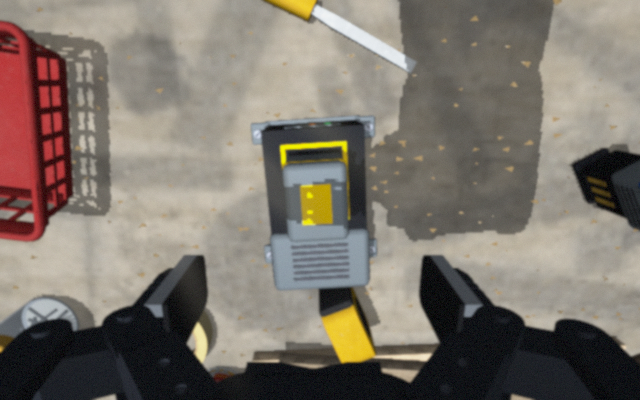

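Run:
```python
from h import *
st()
m=camera_model("wrist");im=cv2.imread("pics/w2.png")[:,:,::-1].copy()
def edge(m,im,box,ax,side,lo,hi,z,n):
    k=cv2.inRange(cv2.cvtColor(im,cv2.COLOR_RGB2HSV),lo,hi);x0,y0,x1,y1=box;P=[]
    k=k[y0:y1,x0:x1]
    if ax==0:
        for c in range(x1-x0):
            r=np.flatnonzero(k[:,c]); 
            if len(r):P.append((c+x0,(r[0]-.5 if side<0 else r[-1]+.5)+y0))
    else:
        for r in range(y1-y0):
            c=np.flatnonzero(k[r])
            if len(c):P.append(((c[0]-.5 if side<0 else c[-1]+.5)+x0,r+y0))
    v=cv2.fitLine(np.float32(ray(m,P,z)[:,:2]*1000),cv2.DIST_HUBER,0,.01,.01).ravel()
    print(n,"pt",np.round(v[2:],1),"ang",round(np.degrees(np.arctan2(v[1],v[0])),2),len(P))
Y=((20,110,80),(35,255,255))
edge(m,im,(284,136,344,152),0,-1,*Y,.066,"w collar front")
edge(m,im,(340,146,352,165),1,1,*Y,.066,"w collar left+y")
edge(m,im,(276,146,290,162),1,-1,*Y,.066,"w collar -y")
edge(m,im,(300,190,320,224),1,-1,*Y,.128,"w label -y")
edge(m,im,(318,190,340,224),1,1,*Y,.128,"w label +y")
G=((85,10,90),(125,110,255))
edge(m,im,(280,270,362,300),0,1,G[0],G[1],.066,"w hood rear")
mt=camera_model("top");it=cv2.imread("pics/top0.png")[:,:,::-1].copy()
edge(mt,it,(290,205,316,222),0,1,*Y,.066,"t collar front")
edge(mt,it,(310,190,320,214),1,1,*Y,.066,"t collar -y")
edge(mt,it,(288,190,296,214),1,-1,*Y,.066,"t collar +y")
```

```text
t 3.7 p [530.3  44.  245.1] yaw 179.82 z [-0. -0. -1.] F [ 0.1  0.2 -0.4] op 85.1 q [0.08 0.28 0.05 1.34 0.   0.09]
w collar front pt [500.8  43.1] ang -86.71 60
w collar left+y pt [512.1  72.8] ang 5.67 19
w collar -y pt [512.1  13.4] ang 3.46 16
w label -y pt [539.4  33.8] ang 3.63 34
w label +y pt [541.7  56.2] ang 3.58 34
w hood rear pt [641.3  49.5] ang -86.69 82
t collar front pt [498.1  48. ] ang -88.73 21
t collar -y pt [538.8  16.1] ang 4.57 24
t collar +y pt [540.1  75.3] ang 1.49 24
```

The yaw is +3.3°, agreed by six edges. From the collar and labels, the well axis is at about (536.3, 45.1). I descend open around the head to TCP z 106, then close.

```bash
python3 -m pendant '[[-6,1,15,0,0,-0.058,1],[0,0,35,0,0,0,1],[0,0,35,0,0,0,1],[0,0,25,0,0,0,1],[0,0,15,0,0,0,1],[0,0,10,0,0,0,1],[0,0,4,0,0,0,1],[0,0,0,0,0,0,1]]'; python3 -c "
from h import *
togo([.5363,.0451,.106],3.3)"
```

```text
clock: 4.7
position: [0.5367, 0.045, 0.1067]
tool_rot: [-0.029, 1.0, 0.0, 0.0]
ft_force: [-0.7, -0.3, -1.4]
opening: 0.0851
finger_force: 0.0
t 4.7 p [536.7  45.  106.7] yaw -176.63 z [ 0.  0. -1.] F [-0.7 -0.3 -1.4] op 85.1 q [ 0.08  0.36 -0.2   1.01  0.    0.02]
shift now [0.4 0.1 0.7] turn z 0.001
shift after turn [0.4 0.1 0.7]
```

```bash
python3 -m pendant '[[0,0,0,0,0,0,0.3],[0,0,0,0,0,0,0],[0,0,0,0,0,0,-1],[0,0,0,0,0,0,-1],[0,0,0,0,0,0,-1],[0,0,0,0,0,0,-1]]'; python3 -c "
from h import *
st()"
```

```text
clock: 5.45
position: [0.5366, 0.0451, 0.1065]
tool_rot: [-0.03, 1.0, 0.0, 0.0]
ft_force: [-0.3, 2.2, 4.9]
opening: 0.0451
finger_force: 63.9
t 5.45 p [536.6  45.1 106.5] yaw -176.61 z [ 0.  0. -1.] F [-0.3  2.2  4.9] op 45.1 q [ 0.08  0.36 -0.2   1.01  0.    0.02]
```

Gripped: opening 45 mm, grip force 64 N, side force 2 N. I press down slowly.

```bash
python3 -m pendant '[[0,0,2,0,0,0,-1],[0,0,2,0,0,0,-1],[0,0,2,0,0,0,-1],[0,0,2,0,0,0,-1],[0,0,1,0,0,0,-1]]'; python3 -m pendant '[[0,0,0.5,0,0,0,-1],[0,0,0.5,0,0,0,-1]]'
```

```text
clock: 6.08
position: [0.5367, 0.0451, 0.0975]
tool_rot: [-0.03, 1.0, 0.0, 0.0]
ft_force: [-0.9, 1.5, 7.6]
opening: 0.0452
finger_force: 64.1
clock: 6.32
position: [0.5366, 0.0451, 0.0966]
tool_rot: [-0.03, 1.0, 0.0, 0.0]
ft_force: [-0.4, 0.7, 6.9]
opening: 0.0451
finger_force: 64.1
```

```bash
for_(){ grep -E "position|ft_force"; }; python3 -m pendant '[[0,0,0.5,0,0,0,-1],[0,0,0.5,0,0,0,-1]]'|for_; python3 -m pendant '[[0,0,0.5,0,0,0,-1],[0,0,0.5,0,0,0,-1]]'|for_
```

```text
position: [0.5367, 0.0451, 0.0956]
ft_force: [-1.1, 1.1, 7.8]
position: [0.5366, 0.0451, 0.0946]
ft_force: [-0.8, 0.9, 7.7]
```

```bash
for_(){ grep -E "position|ft_force"; }; python3 -m pendant '[[0,0,0.5,0,0,0,-1],[0,0,0.4,0,0,0,-1]]'|for_
```

```text
position: [0.5367, 0.0451, 0.0939]
ft_force: [-3.4, 1.2, 14.3]
```

```bash
for_(){ grep -E "position|ft_force"; }; python3 -m pendant '[[0,0,0.4,0,0,0,-1],[0,0,0,0,0,0,-1]]'|for_
```

```text
position: [0.5368, 0.0451, 0.0939]
ft_force: [-4.5, 0.7, 18.1]
```

```bash
for_(){ grep -E "position|ft_force"; }; python3 -m pendant '[[0,0,0.3,0,0,0,-1],[0,0,0,0,0,0,-1]]'|for_; python3 -m pendant '[[0,0,-1.5,0,0,0,-1],[0,0,-2,0,0,0,-1],[0,0,-3,0,0,0,-1],[0,0,-3,0,0,0,-1],[0,0,-3,0,0,0,-1],[0,0,-2,0,0,0,-1]]'|for_
```

```text
position: [0.5368, 0.0451, 0.0938]
ft_force: [-5.8, 0.7, 20.5]
position: [0.5365, 0.045, 0.1072]
ft_force: [0.6, 0.6, 4.6]
```

```bash
for_(){ grep -E "position|ft_force"; }; python3 -m pendant '[[0,0,-1,0,0,0,-1],[0,0,-1,0,0,0,-1]]'|for_
```

```text
position: [0.5365, 0.045, 0.1093]
ft_force: [0.2, 1.3, 4.6]
```

The pack is free: the spring follows it upward with no pull. I lift it out.

```bash
python3 -m pendant '[[0,0,-5,0,0,0,-1],[0,0,-5,0,0,0,-1],[0,0,-5,0,0,0,-1],[0,0,-5,0,0,0,-1],[0,0,-5,0,0,0,-1],[0,0,-5,0,0,0,-1]]'|grep -E "pos|ft_f"; python3 -m pendant '[[0,0,-6,0,0,0,-1],[0,0,-8,0,0,0,-1],[0,0,-12,0,0,0,-1],[0,0,-15,0,0,0,-1],[0,0,-15,0,0,0,-1],[0,0,-12,0,0,0,-1]]';python3 -c "
from h import *
togo([.481,-.314,.207],-7.5)"
```

```text
position: [0.5362, 0.045, 0.1394]
ft_force: [0.7, 0.3, -4.0]
clock: 10.07
position: [0.5367, 0.045, 0.2085]
tool_rot: [-0.03, 1.0, 0.0, 0.0]
ft_force: [0.6, 0.2, -2.9]
opening: 0.0454
finger_force: 63.0
t 10.07 p [536.7  45.  208.5] yaw -176.61 z [ 0.001  0.    -1.   ] F [ 0.6  0.2 -2.9] op 45.4 q [ 0.08  0.3  -0.01  1.26 -0.    0.02]
shift now [  76.8 -355.1    1.4] turn z 0.19
shift after turn [   8.3 -363.2    1.4]
```

```bash
python3 -m pendant '[[0,0,0,0,0,0.095,-1],[4,-20,0,0,0,0.095,-1],[0,-40,0,0,0,0,-1],[0,-45,0,0,0,0,-1],[0,-45,0,0,0,0,-1],[0,-45,0,0,0,0,-1],[0,-45,0,0,0,0,-1],[0,-45,0,0,0,0,-1],[4,-40,0,0,0,0,-1],[0,-25,0,0,0,0,-1],[0,-13,0,0,0,0,-1],[0,0,0,0,0,0,-1]]';python3 -c "
from h import *
togo([.481,-.314,.088],-7.5)"
```

```text
clock: 11.58
position: [0.483, -0.3146, 0.2073]
tool_rot: [0.066, 0.998, 0.0, -0.0]
ft_force: [-1.1, 0.2, -3.4]
opening: 0.0452
finger_force: 63.3
t 11.57 p [ 483.  -314.6  207.3] yaw 172.46 z [-0.  0. -1.] F [-1.1  0.2 -3.4] op 45.2 q [-0.58  0.38  0.1   1.29  0.   -0.45]
shift now [  2.1   0.3 119.3] turn z -0.001
shift after turn [  2.1   0.3 119.3]
```

```bash
python3 -m pendant '[[2,0,20,0,0,0,-1],[0,0,25,0,0,0,-1],[0,0,25,0,0,0,-1],[0,0,20,0,0,0,-1],[0,0,15,0,0,0,-1],[0,0,9,0,0,0,-1],[0,0,4,0,0,0,-1],[0,0,0,0,0,0,-1]]'|grep -E "pos|ft_f"; python3 -m pendant '[[0,0,1,0,0,0,-1],[0,0,1,0,0,0,-1],[0,0,1,0,0,0,-1],[0,0,0.5,0,0,0,-1],[0,0,0,0,0,0,-1]]'
```

```text
position: [0.4812, -0.3141, 0.0894]
ft_force: [-0.8, 0.4, -3.5]
clock: 13.2
position: [0.4811, -0.3141, 0.0857]
tool_rot: [0.065, 0.998, 0.0, -0.0]
ft_force: [0.1, 0.1, -3.9]
opening: 0.0454
finger_force: 63.2
```

```bash
python3 -m pendant '[[0,0,0.5,0,0,0,-1],[0,0,0.5,0,0,0,-1],[0,0,0.3,0,0,0,-1],[0,0,0,0,0,0,-1]]'|grep -E "pos|ft_f"
```

```text
position: [0.4813, -0.3141, 0.0855]
ft_force: [-4.5, 3.0, 14.6]
```

Contact with the basket floor at TCP z 85.5. I ease off, open and rise.

```bash
python3 -m pendant '[[0,0,-0.7,0,0,0,-1],[0,0,-0.2,0,0,0,-1]]'|grep -E "pos|ft_f"; python3 -m pendant '[[0,0,0,0,0,0,0.3],[0,0,0,0,0,0,0.6],[0,0,0,0,0,0,1],[0,0,0,0,0,0,1],[0,0,-5,0,0,0,1],[0,0,-15,0,0,0,1],[0,0,-25,0,0,0,1],[0,0,-30,0,0,0,1],[0,0,-30,0,0,0,1],[0,0,-20,0,0,0,1],[0,0,0,0,0,0,1]]'; python3 -c "
from h import *
togo([.541,.341,.21],28.6)
cv2.imwrite('pics/w3.png',read_camera('wrist')[:,:,::-1])"
```

```text
position: [0.4811, -0.3141, 0.0855]
ft_force: [-2.1, 1.5, 2.3]
clock: 15.32
position: [0.4818, -0.3146, 0.2126]
tool_rot: [0.065, 0.998, -0.001, 0.002]
ft_force: [0.3, -0.1, -0.2]
opening: 0.0855
finger_force: 0.0
t 15.32 p [ 481.8 -314.6  212.6] yaw 172.5 z [ 0.003 -0.002 -1.   ] F [ 0.3 -0.1 -0.2] op 85.5 q [-0.58  0.37  0.1   1.29 -0.   -0.45]
shift now [ 26.9 657.8   1.5] turn z -0.63
shift after turn [-365.8  547.3    1.5]
```

View pics/w3.png

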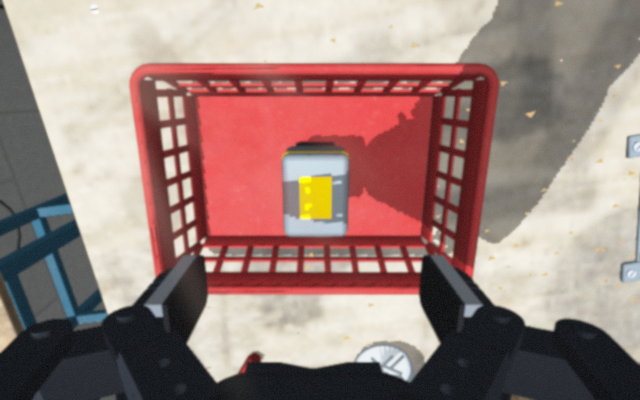

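The yellow pack stands upright in the middle of the basket, with its label at (316,197). Next I go to the blue pack.

```bash
python3 -m pendant '[[2,30,0,0,0,0,1],[2,58,0,0,0,0,1],[2,58,0,0,0,0,1],[3,58,0,0,0,0,1],[3,58,0,0,0,0,1],[3,58,0,0,0,0,1],[3,58,0,0,0,0,1],[3,58,0,0,0,0,1],[2,58,0,0,0,0,1],[2,58,0,0,0,0,1],[2,58,0,0,0,0,1],[0,40,0,0,0,0,1]]'>/dev/null; python3 -m pendant '[[0,8,0,0,0,-0.16,1],[0,0,0,0,0,-0.16,1],[0,0,0,0,0,-0.16,1],[0,0,0,0,0,-0.15,1],[0,0,0,0,0,0,1],[0,0,0,0,0,0,1]]'>/dev/null
python3 - <<'E'
from h import *
st();m=camera_model("wrist");im=read_camera("wrist");cv2.imwrite("pics/w4.png",im[:,:,::-1])
for c in blobs(im,(95,120,100),(115,255,255),(150,80,500,320),100)[:3]:
    r=cv2.minAreaRect((ray(m,c[:,0,:],.104)[:,:2]*1000).astype(np.float32))
    print(cv2.contourArea(c),cv2.boundingRect(c),np.round(r[0],1),np.round(r[1],1),round(r[2],1))
E
```

```text
t 17.62 p [540.  341.7 209.9] yaw -151.59 z [-0.001 -0.    -1.   ] F [-0.5  0.2 -0.5] op 85.8 q [0.56 0.52 0.32 1.37 0.   0.07]
1286.5 (292, 182, 35, 43) [544.2 339.4] [30.4 22.2] 31.2
```

View pics/w4.png

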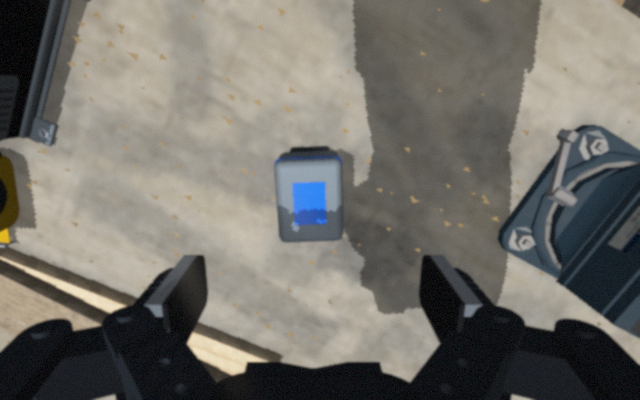

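The blue label is at (309,203), measuring (544.2, 339.4) at yaw 31°. The label size of 30 x 22 mm matches the yellow one. Correcting for the offset the wrist camera showed on the yellow pack, I aim for (543.1, 339.3), yaw 30.5°.

```bash
python3 -m pendant '[[-1.5,-3.6,10,0,0,-0.037,1],[0,0,30,0,0,0,1],[0,0,30,0,0,0,1],[0,0,27,0,0,0,1],[0,0,17,0,0,0,1],[0,0,9,0,0,0,1],[0,0,4,0,0,0,1],[0,0,0,0,0,0,1]]'|grep -E "pos|ft_f"; python3 -m pendant '[[0,0,0,0,0,0,0.3],[0,0,0,0,0,0,0],[0,0,0,0,0,0,-1],[0,0,0,0,0,0,-1],[0,0,0,0,0,0,-1],[0,0,0,0,0,0,-1]]'; python3 -c "
from h import *
st()"
```

```text
position: [0.5433, 0.3394, 0.0837]
ft_force: [0.0, -0.1, 0.7]
clock: 19.42
position: [0.5434, 0.3396, 0.0839]
tool_rot: [-0.265, 0.964, 0.0, 0.0]
ft_force: [-1.0, 0.5, 4.9]
opening: 0.0449
finger_force: 61.5
t 19.43 p [543.4 339.6  83.9] yaw -149.27 z [ 0.001  0.001 -1.   ] F [-1.   0.5  4.9] op 44.9 q [0.56 0.57 0.08 1.08 0.   0.02]
```

```bash
python3 -m pendant '[[0,0,-5,0,0,0,-1],[0,0,-15,0,0,0,-1],[0,0,-25,0,0,0,-1],[0,0,-30,0,0,0,-1],[0,0,-25,0,0,0,-1],[0,0,-10,0,0,0,-1],[0,0,0,0,0,0,-1]]'; python3 -c "
from h import *
togo([.5366,.0451,.190],3.4)"
```

```text
clock: 20.3
position: [0.5434, 0.3395, 0.1937]
tool_rot: [-0.265, 0.964, 0.0, 0.0]
ft_force: [0.5, 0.3, -2.7]
opening: 0.0455
finger_force: 61.6
t 20.3 p [543.4 339.5 193.7] yaw -149.28 z [ 0.001  0.    -1.   ] F [ 0.5  0.3 -2.7] op 45.5 q [0.56 0.52 0.28 1.33 0.   0.02]
shift now [ 156.2 -249.6    3.6] turn z 0.477
shift after turn [  24.2 -293.5    3.6]
```

Now I turn by 0.477 first, then shift (24, -293.5).

```bash
python3 -m pendant '[[0,0,0,0,0,0.16,-1],[0,0,0,0,0,0.16,-1],[0,0,0,0,0,0.157,-1],[3,-25,0,0,0,0,-1],[3,-40,0,0,0,0,-1],[4,-45,0,0,0,0,-1],[4,-45,0,0,0,0,-1],[4,-45,0,0,0,0,-1],[3,-43,0,0,0,0,-1],[3,-30,0,0,0,0,-1],[0,-20,0,0,0,0,-1],[0,0,0,0,0,0,-1]]'>/dev/null
python3 - <<'E'
from h import *
togo([.5366,.0451,.190],3.4);m=camera_model("wrist");im=read_camera("wrist");cv2.imwrite("pics/w5.png",im[:,:,::-1])
for c in blobs(im,(95,120,100),(115,255,255),(150,80,500,320),100)[:2]:
    r=cv2.minAreaRect((ray(m,c[:,0,:],.214)[:,:2]*1000).astype(np.float32));print(cv2.boundingRect(c),np.round(r[0],1),np.round(r[1],1),round(r[2],1))
E
```

```text
t 21.8 p [536.5  44.6 192.8] yaw -176.69 z [-0.001 -0.    -1.   ] F [ 0.4 -0.1 -2. ] op 45.1 q [ 0.08  0.31 -0.04  1.22  0.    0.03]
shift now [-0.2  0.5  2.8] turn z -0.002
shift after turn [-0.2  0.5  2.8]
(280, 267, 67, 53) [532.2  43.1] [19.8 22. ] 3.3
(248, 213, 132, 14) [505.7  41.7] [ 4.4 41.8] 3.3
```

View pics/w5.png

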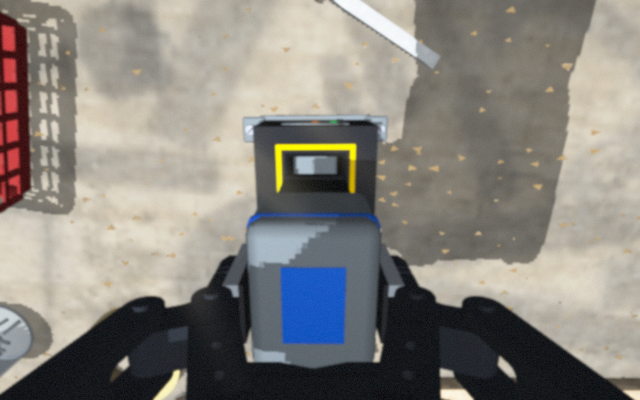

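The blue pack is held square over the well, with its label at (313,305) in the same place in the grip as the yellow one was, to within 0.5 mm. I lower it in.

```bash
python3 -m pendant '[[-0.2,0.5,8,0,0,0,-1],[0,0,14,0,0,0,-1],[0,0,12,0,0,0,-1],[0,0,5,0,0,0,-1],[0,0,2,0,0,0,-1],[0,0,2,0,0,0,-1],[0,0,2,0,0,0,-1]]'|grep -E "pos|ft_f"; python3 -m pendant '[[0,0,2,0,0,0,-1],[0,0,2,0,0,0,-1]]'|grep -E "pos|ft_f"
```

```text
position: [0.5369, 0.046, 0.1485]
ft_force: [0.0, 0.5, -2.3]
position: [0.5368, 0.046, 0.1443]
ft_force: [0.8, -0.0, -2.4]
```

```bash
python3 -m pendant '[[0,-0.7,0,0,0,0,-1],[0,0,2,0,0,0,-1],[0,0,2,0,0,0,-1]]'|grep -E "pos|ft_f"; python3 -m pendant '[[0,0,2,0,0,0,-1],[0,0,2,0,0,0,-1],[0,0,2,0,0,0,-1]]'|grep -E "pos|ft_f"
```

```text
position: [0.5368, 0.0452, 0.1402]
ft_force: [-0.6, -0.0, -2.3]
position: [0.5367, 0.0453, 0.1342]
ft_force: [-0.5, -0.6, -2.0]
```

```bash
python3 -m pendant '[[0,0,3,0,0,0,-1],[0,0,2,0,0,0,-1],[0,0,2,0,0,0,-1],[0,0,2,0,0,0,-1],[0,0,2,0,0,0,-1]]'|grep -E "pos|ft_f"; python3 -m pendant '[[0,0,3,0,0,0,-1],[0,0,3,0,0,0,-1],[0,0,3,0,0,0,-1],[0,0,2,0,0,0,-1]]'|grep -E "pos|ft_f"
```

```text
position: [0.5369, 0.0452, 0.1236]
ft_force: [-1.5, 0.4, 5.7]
position: [0.5369, 0.0453, 0.1127]
ft_force: [-3.0, 0.8, 6.9]
```

```bash
python3 -m pendant '[[0,0,2,0,0,0,-1],[0,0,2,0,0,0,-1],[0,0,2,0,0,0,-1],[0,0,2,0,0,0,-1],[0,0,2,0,0,0,-1]]'|grep -E "pos|ft_f|opening"
```

```text
position: [0.537, 0.0453, 0.1028]
ft_force: [-3.4, 1.0, 9.4]
opening: 0.0446
```

```bash
python3 -m pendant '[[0,0,1,0,0,0,-1],[0,0,1,0,0,0,-1],[0,0,1,0,0,0,-1],[0,0,1,0,0,0,-1]]'|grep -E "pos|ft_f"; python3 -m pendant '[[0,0,0.5,0,0,0,-1],[0,0,0.5,0,0,0,-1],[0,0,0.5,0,0,0,-1]]'|grep -E "pos|ft_f"
```

```text
position: [0.5369, 0.0453, 0.0988]
ft_force: [-2.6, -0.2, 7.5]
position: [0.537, 0.0453, 0.0974]
ft_force: [-3.0, 1.0, 7.5]
```

```bash
python3 -m pendant '[[0,0,0.5,0,0,0,-1],[0,0,0.5,0,0,0,-1]]'|grep -E "pos|ft_f"
```

```text
position: [0.5369, 0.0453, 0.0964]
ft_force: [-3.1, 0.5, 8.6]
```

```bash
python3 -m pendant '[[0,0,0.5,0,0,0,-1],[0,0,0.5,0,0,0,-1]]'|grep -E "pos|ft_f"
```

```text
position: [0.537, 0.0453, 0.0954]
ft_force: [-3.4, -0.1, 9.2]
```

```bash
python3 -m pendant '[[0,0,0.5,0,0,0,-1],[0,0,0.4,0,0,0,-1]]'|grep -E "pos|ft_f"
```

```text
position: [0.537, 0.0453, 0.0948]
ft_force: [-5.8, 0.3, 16.8]
```

Stop reached at TCP z 94.8, about where I expected it. A little more to reach about 22 N, then I ease off.

```bash
python3 -m pendant '[[0,0,0.5,0,0,0,-1],[0,0,0,0,0,0,-1]]'|grep -E "pos|ft_f";  python3 -m pendant '[[0,0,-1.5,0,0,0,-1],[0,0,-2,0,0,0,-1],[0,0,-3,0,0,0,-1],[0,0,-3,0,0,0,-1],[0,0,-1.5,0,0,0,-1]]'|grep -E "pos|ft_f"
```

```text
position: [0.537, 0.0453, 0.0946]
ft_force: [-8.3, -0.3, 19.8]
position: [0.5369, 0.0453, 0.1049]
ft_force: [-1.2, 0.0, 2.2]
```

```bash
python3 -m pendant '[[0,0,-0.7,0,0,0,-1],[0,0,-0.7,0,0,0,-1]]'|grep -E "pos|ft_f";  python3 -m pendant '[[0,0,-0.7,0,0,0,-1],[0,0,-0.5,0,0,0,-1]]'|grep -E "pos|ft_f"
```

```text
position: [0.5368, 0.0453, 0.1057]
ft_force: [-0.0, 1.0, -2.1]
position: [0.5367, 0.0453, 0.1068]
ft_force: [0.1, 0.4, -2.7]
```

The upward spring load has gone and the wrist carries only the pack's weight, so the cradle is latched. I settle it down about 1 mm, open and look.

```bash
python3 -m pendant '[[0,0,-0.6,0,0,0,-1],[0,0,-0.4,0,0,0,-1]]'|grep -E "pos|ft_f";python3 -m pendant '[[0,0,0.7,0,0,0,-1],[0,0,0.7,0,0,0,-1],[0,0,0.4,0,0,0,-1]]'|grep -E "pos|ft_f"
```

```text
position: [0.5366, 0.0452, 0.1077]
ft_force: [1.9, 0.2, -10.2]
position: [0.5368, 0.0453, 0.1063]
ft_force: [0.7, 0.7, -1.9]
```

A pull of 10 N met the pawls, so the pack is locked. I release.

```bash
python3 -m pendant '[[0,0,0.6,0,0,0,-1],[0,0,0,0,0,0,0.3],[0,0,0,0,0,0,0.6],[0,0,0,0,0,0,1],[0,0,0,0,0,0,1],[0,0,-5,0,0,0,1],[0,0,-15,0,0,0,1],[0,0,-30,0,0,0,1],[0,0,-35,0,0,0,1],[0,0,-35,0,0,0,1],[0,0,-20,0,0,0,1],[0,0,0,0,0,0,1]]'
python3 - <<'E'
from h import *
st();m=camera_model("wrist");im=read_camera("wrist");cv2.imwrite("pics/w6.png",im[:,:,::-1]);t=read_camera("top");cv2.imwrite("pics/top1.png",t[:,:,::-1])
for n,z in((im,.128),):
  for c in blobs(im,(95,120,100),(115,255,255),(200,80,450,320),100)[:2]:
   for z in(.128,.146):
    r=cv2.minAreaRect((ray(m,c[:,0,:],z)[:,:2]*1000).astype(np.float32));print(cv2.boundingRect(c),z,np.round(r[0],1),np.round(r[1],1),round(r[2],1))
E
```

```text
clock: 30.6
position: [0.5376, 0.0453, 0.2478]
tool_rot: [-0.03, 1.0, 0.0, 0.002]
ft_force: [0.1, 0.8, -0.4]
opening: 0.0855
finger_force: 0.0
t 30.6 p [537.6  45.3 247.8] yaw -176.61 z [ 0.003  0.    -1.   ] F [ 0.1  0.8 -0.4] op 85.5 q [0.08 0.29 0.07 1.35 0.   0.02]
(299, 173, 31, 41) 0.128 [538.   44.8] [29.8 21.8] 3.4
(299, 173, 31, 41) 0.146 [532.9  44.4] [27.7 20.2] 3.4
```

View pics/w6.png

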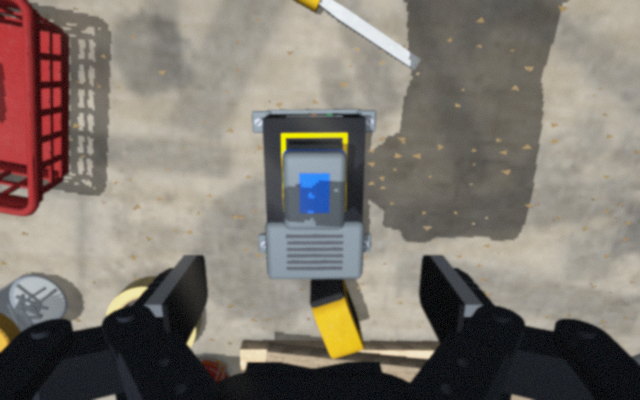

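View pics/top1.png

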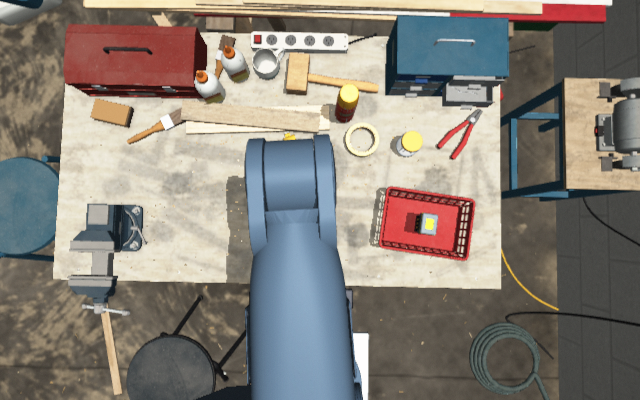

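The wrist view shows the blue pack at the locked height: its label at (314,193) measures 29.8 x 21.8 mm at z = 0.128, as the yellow one did. The top view shows the yellow pack upright in the basket at (428,224), and the jar where it was at (410,143). The robot touches nothing, so I hand in.

```bash
python3 -c "
from cell import *
print(close_job())"
```

```text
the job is handed in; nothing more can be done
None
```

The job is handed in at about 31 s: the yellow pack stands upright in the red basket and the blue pack is locked down in the charger (it held against a 10 N pull), with at most about 21 N at the wrist in any reading while pressing, and I never went near the jar, tape measure or chisel.

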